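# Press open the blue-dot compartment of the jewellery organiser

### The job

With the fingertips, gently press the button in front of the blue-dot lid of the pink organiser all the way down, so that this lid swings open and stays open, then draw the hand away. Work the lid only by its button, without touching any lid, and leave the other three buttons and everything else in the cubby alone.

Things in the scene. Friction and masses are not known exactly. Their poses are not given: they have to be found in the camera images.
- cradle: Pink organiser plate, fixed, 112 x 212 x 4 mm, origin under its centre; x from buttons to lid hinges, y along the row, z up. On it: four fixed compartments with its yaw, 100 mm (x) by 47 mm (y), decks 30 mm above the floor, in a row along y at 50 mm pitch, order varies. Each has a press-button near its low-x edge and, behind it, a hinged lid with a coloured dot.
- blue_button: Pink round press-button of the blue-dot lid; origin at the centre of its top face. 20 mm in diameter, top 16 mm above its deck and 46 mm above the floor (lid shut); axes as the cradle's. Sprung cap: yields 2 to 3 mm before the lid moves (about 3 N), lid fully open at 8 to 9 mm pressed, then gives softly (1.2 N per mm) to a hard stop at 14 mm (10 N). Let go, it stays 6 mm below its start.
- blue_dot (a point): Centre of the 22 mm blue dot on top of the blue-dot lid; with the lid shut it lies 35 mm above the floor, 56 mm behind the button centre (cradle +x). The lid panel is 52 mm (x) x 46 mm (y) x 4 mm, the dot at its middle; its near edge lies 30 mm behind the button centre, its hinge at the far edge. Fully open, its tip is about 80 mm above the floor and 55 mm behind the button centre.
- blue_lid (a joint): Hinge angle of the blue-dot lid, rad: 0 shut, growing as it swings up and away from the button; pressing the button drives it; 1.1 rad with the button fully down, and it stays where it is left.
- green_button: Pink round press-button of the green-dot lid; origin at the centre of its top face. 20 mm in diameter, top 16 mm above its deck and 46 mm above the floor (lid shut); axes as the cradle's. Sprung cap: yields 2 to 3 mm before the lid moves (about 3 N), lid fully open at 8 to 9 mm pressed, then gives softly (1.2 N per mm) to a hard stop at 14 mm (10 N). Let go, it stays 6 mm below its start.
- green_dot (a point): Centre of the 22 mm green dot on top of the green-dot lid; with the lid shut it lies 35 mm above the floor, 56 mm behind the button centre (cradle +x). The lid panel is 52 mm (x) x 46 mm (y) x 4 mm, the dot at its middle; its near edge lies 30 mm behind the button centre, its hinge at the far edge. Fully open, its tip is about 80 mm above the floor and 55 mm behind the button centre.
- green_lid (a joint): Hinge angle of the green-dot lid, rad: 0 shut, growing as it swings up and away from the button; pressing the button drives it; 1.1 rad with the button fully down, and it stays where it is left.
- yellow_button: Pink round press-button of the yellow-dot lid; origin at the centre of its top face. 20 mm in diameter, top 16 mm above its deck and 46 mm above the floor (lid shut); axes as the cradle's. Sprung cap: yields 2 to 3 mm before the lid moves (about 3 N), lid fully open at 8 to 9 mm pressed, then gives softly (1.2 N per mm) to a hard stop at 14 mm (10 N). Let go, it stays 6 mm below its start.
- yellow_dot (a point): Centre of the 22 mm yellow dot on top of the yellow-dot lid; with the lid shut it lies 35 mm above the floor, 56 mm behind the button centre (cradle +x). The lid panel is 52 mm (x) x 46 mm (y) x 4 mm, the dot at its middle; its near edge lies 30 mm behind the button centre, its hinge at the far edge. Fully open, its tip is about 80 mm above the floor and 55 mm behind the button centre.
- yellow_lid (a joint): Hinge angle of the yellow-dot lid, rad: 0 shut, growing as it swings up and away from the button; pressing the button drives it; 1.1 rad with the button fully down, and it stays where it is left.
- white_button: Pink round press-button of the white-dot lid; origin at the centre of its top face. 20 mm in diameter, top 16 mm above its deck and 46 mm above the floor (lid shut); axes as the cradle's. Sprung cap: yields 2 to 3 mm before the lid moves (about 3 N), lid fully open at 8 to 9 mm pressed, then gives softly (1.2 N per mm) to a hard stop at 14 mm (10 N). Let go, it stays 6 mm below its start.
- white_dot (a point): Centre of the 22 mm white dot on top of the white-dot lid; with the lid shut it lies 35 mm above the floor, 56 mm behind the button centre (cradle +x). The lid panel is 52 mm (x) x 46 mm (y) x 4 mm, the dot at its middle; its near edge lies 30 mm behind the button centre, its hinge at the far edge. Fully open, its tip is about 80 mm above the floor and 55 mm behind the button centre.
- white_lid (a joint): Hinge angle of the white-dot lid, rad: 0 shut, growing as it swings up and away from the button; pressing the button drives it; 1.1 rad with the button fully down, and it stays where it is left.
- earring_stand: Loose white ceramic earring stand, round foot 100 mm across, 149 mm tall, crossbar 110 mm long at 128 mm height; origin under its centre. Left or right of the organiser.
- watch_box: Loose stainless watch box with a glass window, 110 x 130 mm, 61 mm tall, origin under its centre. Left or right of the organiser.
- comb: Loose wooden comb lying flat, 180 mm long (y) x 43 mm x 8 mm, origin on the floor under its middle. Behind the organiser (its hinge side).
- hair_claw: Loose tortoiseshell hair claw, 46 x 80 mm, 45 mm tall, origin under its centre. Near the organiser.
- ring_dish: Loose blue ceramic ring dish, 84 mm across, 22 mm tall, origin under its centre. Near the organiser.
- cream_jar: Loose amber glass cream jar with white cap, 56 mm across, 45 mm tall, origin under its centre. Near the organiser.
Mind the look-alikes: they are no part of the job. Several things have the shape of the comb; the one meant has the colours described above. There is more than one size of the hair_claw; the job needs the larger.

How it is judged:
On the way:
1. the fingers hold the blue-dot button down with its lid open beyond 0.85 rad (value of joint blue_lid above 0.85 rad and contact force between the fingers and blue_button above 0.3 N), for 0.05 s.
At the end, for the whole second after the job is handed in: The blue-dot lid stands open beyond 0.85 rad (of 1.1) and is at rest, the other three lids are shut (below 0.12 rad), and each loose thing is upright within 0.15 rad and within 10 mm of where it started (value of joint blue_lid above 0.85 rad and velocity of joint blue_lid below 0.1 rad/s and value of joint each of green_lid, yellow_lid, white_lid below 0.12 rad and distance of each of earring_stand, watch_box, comb, hair_claw, ring_dish, cream_jar from where it was at the start of the episode below 0.01 m and angle between each of earring_stand, watch_box, comb, hair_claw, ring_dish, cream_jar's own z axis and vertical below 0.15 rad); the robot touches nothing.
It fails at once if another button is touched with more than 1 N (contact force between any of the arm, the fingers and green_button above 1 N or contact force between any of the arm, the fingers and yellow_button above 1 N or contact force between any of the arm, the fingers and white_button above 1 N).
It fails at once if a lid panel is touched, pried or lifted (over 1 N) (contact force between any of the fingers, the arm and blue_lid above 1 N or contact force between any of the fingers, the arm and green_lid above 1 N or contact force between any of the fingers, the arm and yellow_lid above 1 N or contact force between any of the fingers, the arm and white_lid above 1 N).
It fails at once if another lid opens beyond 0.12 rad (not (value of joint green_lid below 0.12 rad) or not (value of joint yellow_lid below 0.12 rad) or not (value of joint white_lid below 0.12 rad)).
It fails at once if a loose thing is lifted, carried or pushed more than 10 mm (not (distance of earring_stand from where it was at the start of the episode below 0.01 m) or not (distance of watch_box from where it was at the start of the episode below 0.01 m) or not (distance of comb from where it was at the start of the episode below 0.01 m) or not (distance of hair_claw from where it was at the start of the episode below 0.01 m) or not (distance of ring_dish from where it was at the start of the episode below 0.01 m) or not (distance of cream_jar from where it was at the start of the episode below 0.01 m)).
It fails at once if the button is struck or pressed with more than 25 N (contact force between the fingers and blue_button above 25 N).
It also fails if it takes over 32 s, if anything falls off the work surface, if the arm or the gripper's body presses on something with over 40 N, if the wrist force passes 120 N, or if a joint passes its speed limit or range.

### The arm

A 7-joint arm with a two-finger parallel gripper is mounted at the origin on the work surface. World frame = base frame: x ahead of the robot, y to its left, z up, the work surface at z = 0. Lengths are in m, angles in rad, forces in N, time in s.
With the tool pointing down it reaches from about 0.425 to 0.875 m from the base axis. Payload 8.4 kg.
Tool frame: the origin (TCP) lies on the centre line of the jaws, within the pads' length; the fingertips stand 22 mm ahead of it and the grasp point (between the pads) lies 3 mm ahead of it; x points along the fingers, y is the direction in which the jaws open and shut, and the axes are right-handed (so a half turn about x gives the same grasp; the last joint's range is limited). The gripper opens to 87 mm and grips with 3 to 60 N. Pads are 19 mm wide; open, the fingers measure 117 mm over their backs; the gripper's body (75 mm by 190 mm) begins 51 mm behind the grasp point.
Start: joints at [-1.259, 0.333, 0.04, 1.465, -0.013, 1.343, -0.059], TCP at [0.26, 0.596, 0.245] pointing down, gripper open.
Joint ranges: [-2.58, 2.58], [-0.38, 2.09], [-1.3, 1.39], [0.25, 2.4], [-1.5, 4.64], [0.08, 2.09], [-2.65, 2.65]. Speed limits (rad/s): [2.22, 2.22, 2.79, 2.79, 3.14, 3.14, 3.14].

### API

Orientations are given as [roll, pitch, yaw] about the fixed x, y, z axes, in that order (R = Rz(yaw) Ry(pitch) Rx(roll)).
In Python, from cell import env gives the robot as it stands.
- The arm moves only by the shell command python3 -m inch 'ROWS' [FORCE]. ROWS is JSON, a list of rows, each a list of 3 entries, a list of its own where there are three numbers: the shift along the world's x, y, z in cm, then the turn, a rotation vector about the world's x, y, z in rad, then the finger opening in cm, from 0 to 8.7. In form: [[[dx, dy, dz], [rx, ry, rz], gripper], ...]. A call has 1 to 20 rows; each row shifts and turns the commanded pose from where the row before left it; what a row does not reach is not made up. A row lasts 1/8 s, in which the tool goes at most 62.5 mm and 10.7 degrees, less where a joint would pass 70% of its speed; a pose out of reach is approached as far as the arm can. A call is refused whole if a number of a shift passes 6.25 or a number of a turn 0.188, either way. A call with a gripper value outside its range is refused whole. The fingers move at their own pace and stop on an object; FORCE is the grip in N (left out, the last holds). Time passes only in rows, so rows that do not move let the fingers close. It gives the time, the measured TCP pose, the force and the opening at its end, in the units of the state.
- env.read_state(): the state, without advancing time (a new reading comes with each control period).
- env.grab_frame(name): name is "scene" or "top"; returns the picture (480x640x3 uint8, blue, green, red); there is no depth.
- env.get_calibration(name): a dict with "fx", "fy", "cx", "cy" (pixels), "origin" and "attitude" of the camera in the world. Camera axes: x right, y down, z forward; pixel columns grow to the right and rows downward; lengths in m; the calibration is good to about 2 mm. A picture is of the moment at which its call begins. get_calibration takes no time and is no camera call.
- env.job_done(): hands the job in, once; it reports no verdict.
Trained networks look in the newest picture that a camera, given by its name, has taken for a name from the list of things; names that differ only in an ending like _2 or _b are one class to them, and where a whole thing is asked for, a point or a joint stands for the part that bears it (a point fixed in the world has none). Each returns a list of dicts, best first, with "p" (0 to 1); they miss things now and then, are a little off and sometimes report something else, mostly with a low value. They report only what shows in the picture. A call takes as long as a camera call. They do not tell look-alikes from the thing itself.
- env.silhouettes(name, camera): "pixels" (480x640 bool, what is visible of it) and "box" ([left, top, right, bottom] in pixels, round what is visible of it).
The state is a dict: "time_s": time; "qpos": joint angles; "qd": joint speeds; "joint_efforts": joint torques, N m; "tcp_pos": TCP position; "ee_rot": TCP orientation; "force": force on the tool from outside, world axes, zero at the start; "torque": the same for the moment, N m; "opening": finger opening in m.
Only numpy, scipy, OpenCV 4.12 (cv2) and the standard library are available. Lean on these libraries where they do the work, as an engineer would, in place of code of your own. Each camera call takes 0.05 s, during which the arm holds its last target.

## Working session

There is one attempt and no reset: what is moved stays moved. The work goes in short steps, Python scripts to look and compute and a shell command to move; the robot and the scene stay as the last step left them, time stands still between calls to the robot, and variables do not carry over. Pictures are saved under pics/ and viewed, and the job is handed in when it is done.

```bash
mkdir -p pics; ls
python3 - <<'E'
from cell import env
import cv2
s=env.read_state()
for k in s: print(k,s[k])
for c in ("scene","top"):
    print(c,env.get_calibration(c))
    cv2.imwrite(f"pics/{c}0.png",env.grab_frame(c))
E
```

```text
pics
time_s 0.0
qpos [-1.25922607  0.33388465  0.03985944  1.46626271 -0.0134129   1.34330083
 -0.05850773]
qd [ 1.19447359e-05 -3.51567781e-04  2.30473346e-04  3.42577429e-04
 -1.84971553e-03  1.11981062e-03  7.63535217e-04]
joint_efforts [-7.48661250e-05 -6.56331754e+01  1.33527640e+00 -4.03828454e+01
 -5.97229600e-02  4.43283550e-02  1.74442957e-04]
tcp_pos [0.25939541 0.59552747 0.2436802 ]
ee_rot [-1.51416938  1.56920661 -1.92495383]
force [0.93741222 0.87890282 0.21793578]
torque [-0.01443136 -0.00423033 -0.00769414]
opening 0.08718732813268658
scene {'fx': 586.9481354587872, 'fy': 586.9481354587872, 'cx': 319.1781823024184, 'cy': 249.73345689497353, 'origin': array([0.99148512, 0.84432382, 0.68959309]), 'attitude': array([-2.14743722, -0.02373621,  2.67841397])}
top {'fx': 453.0483246894452, 'fy': 453.0483246894452, 'cx': 314.87106878286187, 'cy': 240.80561273356642, 'origin': array([ 0.47637402, -0.01294777,  1.00936512]), 'attitude': array([-3.06234325, -0.00501036, -1.5657871 ])}
```

View pics/scene0.png

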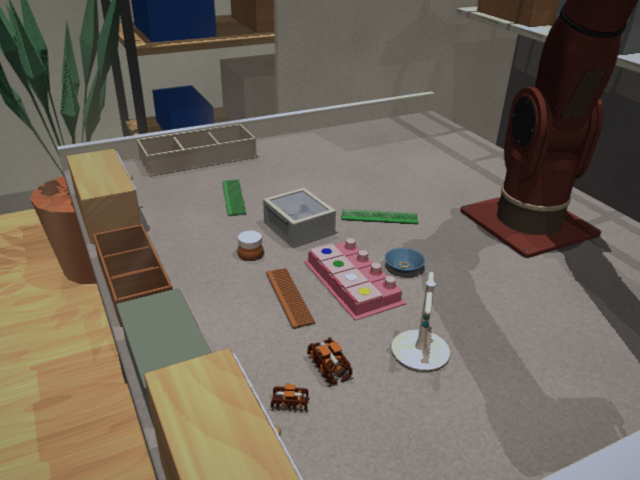

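View pics/top0.png

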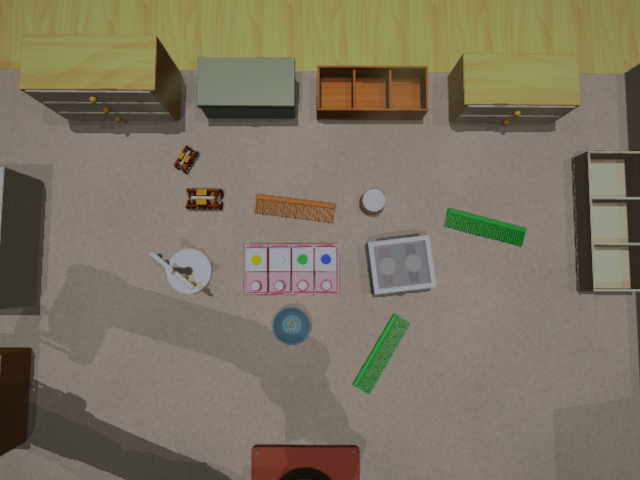

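The blue lid is at the organiser's end beside the watch box. In the top picture the dot is at about (326,259) and the button at about (326,285). The watch box starts at column 368 or so. Next I measure these.

```bash
cat > h.py <<'E'
from cell import env
import numpy as np, cv2
from scipy.spatial.transform import Rotation as R
def ray(c,u,v):
    k=env.get_calibration(c); d=np.array([(u-k['cx'])/k['fx'],(v-k['cy'])/k['fy'],1.])
    return np.array(k['origin']),R.from_euler('xyz',k['attitude']).apply(d)
def at(c,u,v,z):
    o,d=ray(c,u,v); return o+d*(z-o[2])/d[2]
def proj(c,P):
    k=env.get_calibration(c); p=R.from_euler('xyz',k['attitude']).inv().apply(np.atleast_2d(P)-k['origin'])
    return np.c_[k['fx']*p[:,0]/p[:,2]+k['cx'],k['fy']*p[:,1]/p[:,2]+k['cy']]
E
python3 - <<'E'
from h import *
Z={'blue_button':.046,'green_button':.046,'yellow_button':.046,'white_button':.046,'blue_dot':.035,'cradle':.03,'watch_box':.061,'earring_stand':0.1,'ring_dish':.02}
for c in ("top","scene"):
    for n in ('blue_button','blue_dot','cradle','watch_box','ring_dish'):
        for d in env.silhouettes(n,c)[:5]:
            v,u=np.nonzero(d['pixels']); 
            print(c,n,round(d['p'],2),np.round(d['box']),len(u),round(u.mean(),1),round(v.mean(),1),at(c,u.mean(),v.mean(),Z[n]).round(4))
E
```

```text
top blue_button 0.53 [322. 280. 334. 289.] 74 325.9 284.5 [ 0.4602 -0.0412  0.046 ]
top cradle 0.91 [245. 240. 339. 293.] 544 307.5 271.5 [ 0.4877 -0.002   0.03  ]
top watch_box 0.73 [364. 232. 434. 293.] 3674 399.4 263.4 [ 0.5053 -0.1946  0.061 ]
top watch_box 0.64 [301. 281. 305. 293.] 71 302.1 284.9 [0.4594 0.0088 0.061 ]
top watch_box 0.57 [146. 249. 212. 290.] 1732 185.8 269.5 [0.4902 0.2517 0.061 ]
top ring_dish 0.65 [271. 304. 312. 345.] 1215 290.4 324.7 [0.373  0.0343 0.02  ]
top ring_dish 0.32 [256. 193. 337. 222.] 1473 294.0 206.7 [0.6301 0.0288 0.02  ]
scene blue_dot 0.92 [313. 244. 340. 261.] 353 325.7 252.3 [ 0.5201 -0.0352  0.035 ]
scene blue_dot 0.45 [270. 268. 314. 327.] 1427 290.1 297.5 [0.6468 0.0709 0.035 ]
scene cradle 0.57 [303. 261. 405. 320.] 499 355.3 299.8 [0.539  0.1211 0.03  ]
scene cradle 0.43 [346. 238. 359. 249.] 66 350.4 242.9 [ 0.4525 -0.0526  0.03  ]
scene watch_box 0.78 [264. 189. 338. 248.] 3119 299.2 216.6 [ 0.5271 -0.1484  0.061 ]
scene watch_box 0.33 [313. 247. 341. 260.] 346 325.6 251.6 [ 0.5378 -0.0028  0.061 ]
scene ring_dish 0.82 [384. 246. 425. 273.] 788 404.4 259.8 [0.3748 0.0364 0.02  ]
```

Run:
```python
import cv2
a=cv2.imread('pics/top0.png')[225:345,230:450]; cv2.imwrite('pics/top0c.png',cv2.resize(a,None,fx=3.6,fy=3.6,interpolation=2))
a=cv2.imread('pics/scene0.png')[180:330,250:450]; cv2.imwrite('pics/scene0c.png',cv2.resize(a,None,fx=4,fy=4,interpolation=2))
```

```text
(no output)
```

View pics/top0c.png

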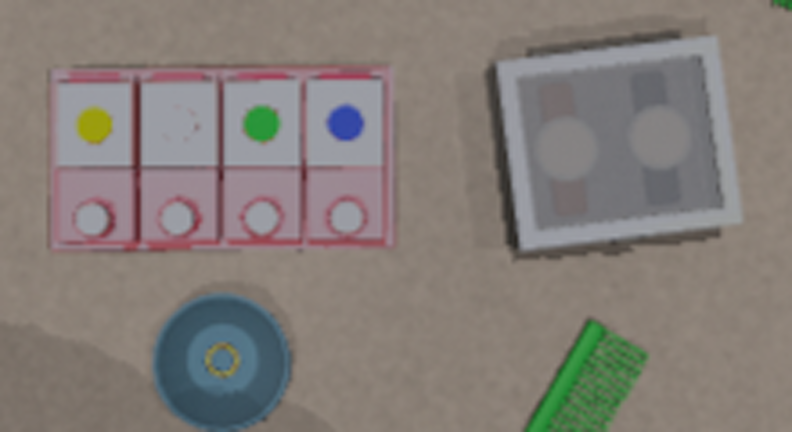

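View pics/scene0c.png

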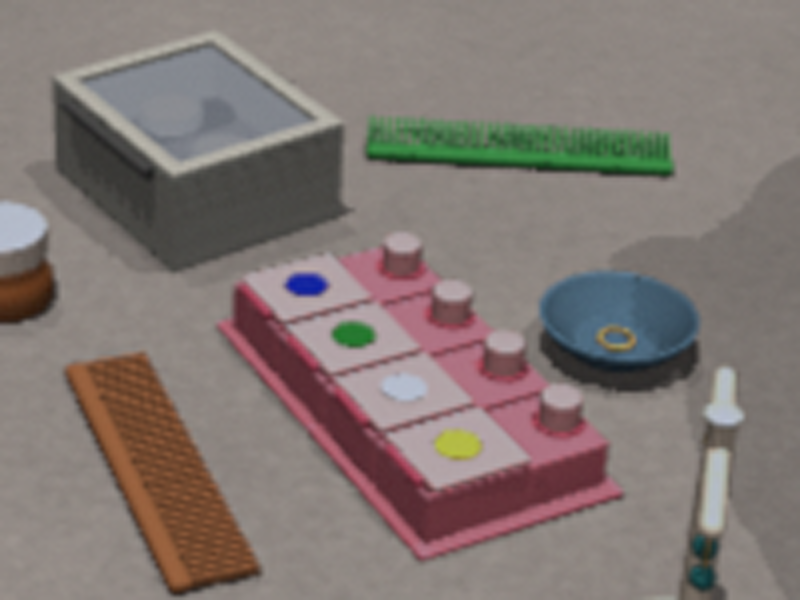

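Run:
```python
from h import *
for n,c,u,v,z in [('bB','top',347,217,.046),('gB','top',262,217,.046),('wB','top',178,217,.046),('yB','top',94,217,.046),('bD','top',345,123,.035),('yD','top',94,125,.035)]:
    print(n,at(c,230+u/3.6,225+v/3.6,z).round(4))
for n,u,v,z in [('bB',403,241,.046),('gB',452,288,.046),('wB',504,340,.046),('yB',561,394,.046),('bD',306,285,.035),('yD',458,445,.035)]:
    print(n,at('scene',250+u/4,180+v/4,z).round(4))
for u,v in [(497,62),(516,250),(740,222),(715,38)]: print('watchbox top',at('top',230+u/3.6,225+v/3.6,.061).round(4))
for u,v in [(152,360),(290,360),(222,292)]: print('dish',at('top',230+u/3.6,225+v/3.6,.02).round(4))
```

```text
bB [ 0.4586 -0.0422  0.046 ]
gB [0.4584 0.0077 0.046 ]
wB [0.4581 0.0571 0.046 ]
yB [0.4579 0.1064 0.046 ]
bD [ 0.5143 -0.0412  0.035 ]
yD [0.5123 0.1086 0.035 ]
bB [ 0.46   -0.0395  0.046 ]
gB [0.4592 0.0095 0.046 ]
wB [0.4593 0.06   0.046 ]
yB [0.4581 0.1097 0.046 ]
bD [ 0.5167 -0.0382  0.035 ]
yD [0.5143 0.1114 0.035 ]
watchbox top [ 0.5493 -0.1291  0.061 ]
watchbox top [ 0.4404 -0.1396  0.061 ]
watchbox top [ 0.4571 -0.2695  0.061 ]
watchbox top [ 0.5641 -0.2566  0.061 ]
dish [0.3722 0.0736 0.02  ]
dish [ 0.3726 -0.0091  0.02  ]
dish [0.4128 0.032  0.02  ]
```

Run:
```python
from h import *
s=env.read_state(); print(s['time_s'],s['tcp_pos'])
print(R.from_euler('xyz',s['ee_rot']).as_matrix().round(3))
```

```text
0.6 [0.2595799  0.59588424 0.2445295 ]
[[-0.     0.399  0.917]
 [-0.     0.917 -0.399]
 [-1.    -0.    -0.   ]]
```

```bash
python3 -m inch '[[[1.3,-2.1,0],[0,0,0.03],0],[[2.6,-4.2,0],[0,0,0.06],0],[[2.6,-4.2,0],[0,0,0.06],0],[[2.6,-4.2,0],[0,0,0.06],0],[[2.6,-4.2,0],[0,0,0.06],0],[[2.6,-4.2,0],[0,0,0.06],0],[[2.6,-4.2,0],[0,0,0.06],0],[[1.1,-2.3,0],[0,0,0.02],0]]' 10
```

```text
time_s: 1.6
tcp_pos: [0.4412, 0.2971, 0.2449]
ee_rot: [-0.091, 1.57, -0.094]
force: [0.5, -0.2, -0.5]
opening: 0.0151
```

```bash
python3 -m inch '[[[0.1,-2,0],[0,0,0],0],[[0.2,-4.2,0],[0,0,0],0],[[0.2,-4.2,0],[0,0,0],0],[[0.2,-4.2,0],[0,0,0],0],[[0.2,-4.2,0],[0,0,0],0],[[0.2,-4.2,0],[0,0,0],0],[[0.2,-4.2,0],[0,0,0],0],[[0.2,-4.2,0],[0,0,0],0],[[0.2,-2.4,0],[0,0,0],0],[[0,0,0],[0,0,0],0],[[0,0,0],[0,0,0],0]]'
python3 - <<'E'
from h import *
s=env.read_state(); print(s['time_s'],s['tcp_pos'],s['opening'],s['qpos'].round(2))
print(R.from_euler('xyz',s['ee_rot']).as_matrix().round(3))
E
```

```text
time_s: 2.98
tcp_pos: [0.4564, -0.0368, 0.2445]
ee_rot: [1.607, 1.57, 1.608]
force: [-0.6, 0.0, -0.5]
opening: 0.0005
2.975 [ 0.45640088 -0.03678199  0.24453205] 0.0005377710170748586 [-0.56 -0.1   0.52  1.93  0.05  1.3   1.51]
[[-0. -0.  1.]
 [ 0.  1.  0.]
 [-1.  0. -0.]]
```

```bash
python3 -m inch '[[[0.3,-0.4,-1],[0,0,0],0],[[0,0,-2],[0,0,0],0],[[0,0,-3],[0,0,0],0],[[0,0,-3],[0,0,0],0],[[0,0,-2.5],[0,0,0],0],[[0,0,-1.7],[0,0,0],0],[[0,0,-1],[0,0,0],0],[[0,0,0],[0,0,0],0],[[0,0,0],[0,0,0],0]]'
python3 - <<'E'
from h import *
for c,(a,b,e,f) in (("top",(225,345,230,450)),("scene",(150,320,250,450))):
    im=env.grab_frame(c); a=im[a:b,e:f]; cv2.imwrite(f'pics/{c}1c.png',cv2.resize(a,None,fx=3.5,fy=3.5,interpolation=2))
s=env.read_state(); print(s['time_s'],s['tcp_pos'],s['force'])
E
```

```text
time_s: 4.1
tcp_pos: [0.46, -0.042, 0.103]
ee_rot: [0.091, 1.57, 0.09]
force: [0.7, -0.5, -0.1]
opening: 0.0003
4.2 [ 0.46006827 -0.04203376  0.10316567] [-0.44244754  0.69958909 -1.0316117 ]
```

View pics/scene1c.png

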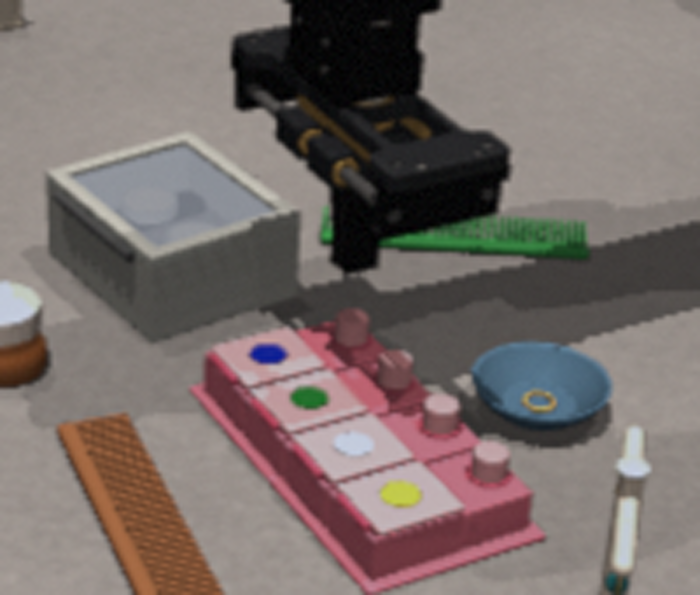

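View pics/top1c.png

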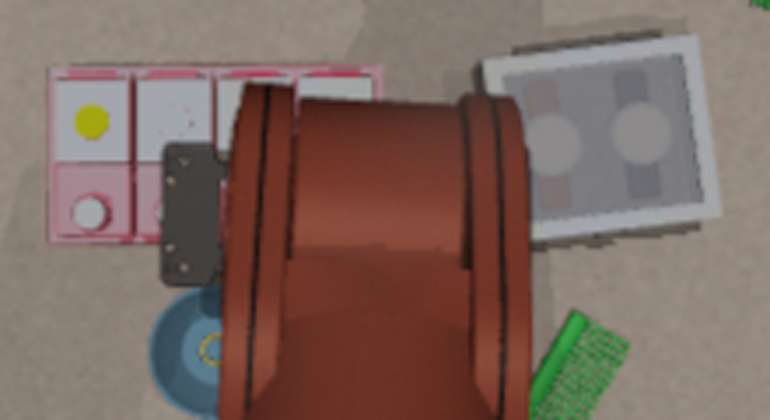

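The fingertips hang over the blue button: tip bottom at about (355,262) in the crop, button at (352,325). I'll check the projections before pressing.

Run:
```python
from h import *
p=proj('scene',[[.46,-.042,.081],[.46,-.042,.046],[.4695,-.027,.081],[.4695,-.057,.081],[.4505,-.027,.081]]); print(((p-[250,150])*3.5).round(1))
```

```text
[[353.7 262.9]
 [350.6 313.9]
 [352.  278.5]
 [327.1 254.4]
 [380.7 271.6]]
```

```bash
python3 -m inch '[[[0,0,-1],[0,0,0],0],[[0,0,-1],[0,0,0],0],[[0,0,-0.6],[0,0,0],0],[[0,0,-0.2],[0,0,0],0],[[0,0,-0.2],[0,0,0],0],[[0,0,-0.2],[0,0,0],0],[[0,0,-0.2],[0,0,0],0],[[0,0,-0.2],[0,0,0],0],[[0,0,0],[0,0,0],0],[[0,0,0],[0,0,0],0]]'
```

```text
time_s: 5.45
tcp_pos: [0.4597, -0.0421, 0.0667]
ee_rot: [0.083, 1.571, 0.082]
force: [-0.3, 0.7, 2.2]
opening: 0.0003
```

```bash
python3 -m inch '[[[0,0,-0.2],[0,0,0],0],[[0,0,-0.2],[0,0,0],0],[[0,0,-0.2],[0,0,0],0],[[0,0,-0.2],[0,0,0],0],[[0,0,0],[0,0,0],0],[[0,0,0],[0,0,0],0]]'
python3 - <<'E'
from h import *
im=env.grab_frame('scene')[150:320,250:450]; cv2.imwrite('pics/scene2c.png',cv2.resize(im,None,fx=3.5,fy=3.5,interpolation=2))
s=env.read_state(); print(s['time_s'],s['tcp_pos'],s['force'])
E
```

```text
time_s: 6.2
tcp_pos: [0.4597, -0.0421, 0.0587]
ee_rot: [-0.078, 1.571, -0.079]
force: [-0.6, 0.1, 3.8]
opening: 0.0006
6.25 [ 0.45970086 -0.04210701  0.05865821] [-0.57327826 -0.43560307  4.22060183]
```

View pics/scene2c.png

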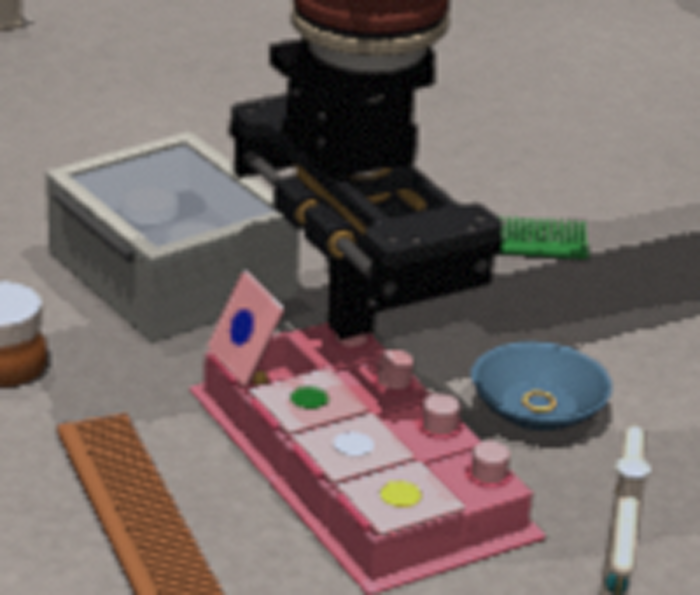

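The blue lid stands open, with its dot at (241,326) in the crop. Travel is about 9 mm. I'll press a few more millimetres into the soft range, so the button is fully down, and then retreat.

```bash
python3 -m inch '[[[0,0,-0.1],[0,0,0],0],[[0,0,-0.1],[0,0,0],0],[[0,0,-0.1],[0,0,0],0],[[0,0,-0.1],[0,0,0],0],[[0,0,0],[0,0,0],0],[[0,0,0],[0,0,0],0]]'
```

```text
time_s: 7.0
tcp_pos: [0.4597, -0.0421, 0.0548]
ee_rot: [0.659, 1.57, 0.658]
force: [-1.3, 0.3, 9.4]
opening: 0.0006
```

```bash
python3 -m inch '[[[0,0,0.2],[0,0,0],0],[[0,0,0.4],[0,0,0],0],[[0,0,0.8],[0,0,0],0],[[0,0,1.5],[0,0,0],0],[[0,0,3],[0,0,0],0],[[0,0,4],[0,0,0],0],[[0,0,4],[0,0,0],0],[[0,0,3],[0,0,0],0],[[0,0,2],[0,0,0],0],[[0,2,0],[0,0,0],0],[[0,4,0],[0,0,0],0],[[0,4,0],[0,0,0],0],[[0,4,0],[0,0,0],0],[[0,4,0],[0,0,0],0],[[0,4,0],[0,0,0],0],[[0,2,0],[0,0,0],0],[[0,0,0],[0,0,0],0],[[0,0,0],[0,0,0],0]]'
python3 - <<'E'
from h import *
for c in ('scene','top'): cv2.imwrite(f'pics/{c}3.png',env.grab_frame(c))
s=env.read_state(); print(s['time_s'],s['tcp_pos'],s['force'],abs(s['qd']).max())
E
```

```text
time_s: 9.25
tcp_pos: [0.4599, 0.1962, 0.2437]
ee_rot: [-1.429, 1.57, -1.431]
force: [-0.2, -0.5, 0.2]
opening: 0.0004
9.35 [0.45988829 0.19630574 0.24374105] [ 0.3226511  -0.01317937 -0.22030981] 0.005882837387048269
```

View pics/scene3.png

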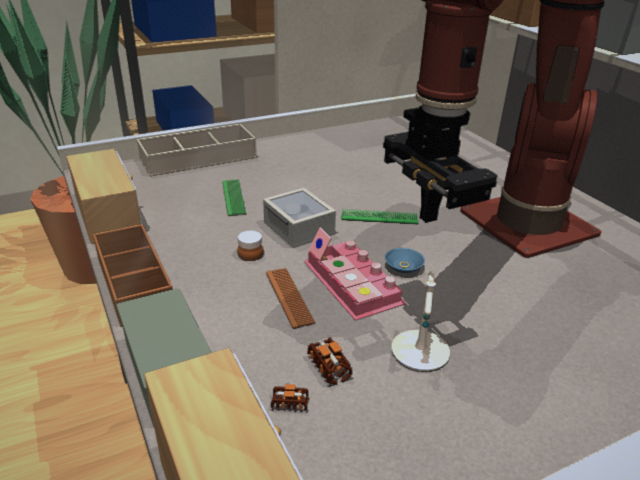

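View pics/top3.png

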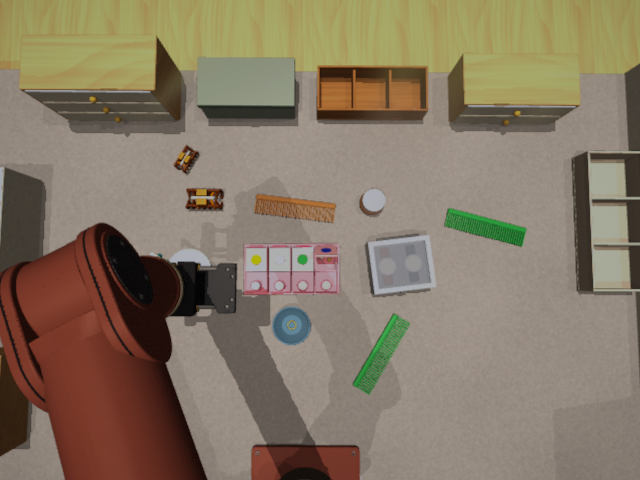

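Both pictures show the blue lid standing open, with its dot at (319,243) in the scene picture. The other lids are shut, nothing else has moved, and the hand is clear. I'll check the lid angle against projections.

Run:
```python
from h import *
import numpy as np
im=cv2.imread('pics/scene3.png'); h=cv2.cvtColor(im,cv2.COLOR_BGR2HSV)[225:265,300:345]
m=cv2.inRange(h,(110,120,60),(130,255,255)); v,u=np.nonzero(m); print('dot',u.mean()+300,v.mean()+225,len(u))
for a in (0,.7,.85,1.0,1.1):
    c,s=np.cos(a),np.sin(a); P=[.4595+.082-.026*c+.002*s,-.040,.033+.026*s+.002*c]
    print(a,proj('scene',P).round(1),proj('top',P).round(1))
```

```text
dot 318.5 243.0 44
0 [[326.6 250.7]] [[325.3 258.6]]
0.7 [[323.6 244.8]] [[325.5 254.8]]
0.85 [[322.3 244. ]] [[325.5 253.3]]
1.0 [[320.9 243.5]] [[325.6 251.7]]
1.1 [[319.9 243.3]] [[325.6 250.6]]
```

The dot position fits an angle of about 1.1 rad, so I'm handing in.

Run:
```python
from cell import env
print(env.job_done())
```

```text
the job is handed in; nothing more can be done
None
```

The blue-dot lid is open and stayed open after I drew the hand away; the job was handed in about 9.4 s into the 32 s limit. I closed the fingers and pressed the blue-dot button at about (0.460, -0.042). It went down about 13 mm, and the force at the end of the press read 9.4 N. The hand then went straight up and off to the left.

- **Lid angle:** in the last scene picture the blue dot is at (318.5, 243.0), against about (319.9, 243.3) predicted for 1.1 rad and (322.3, 244.0) for 0.85 rad.
- **Other lids and loose things:** by eye, the other three lids look shut and nothing looks moved. The exception is the earring stand's top-view position, which the arm partly hid; in the scene view it stands as before.
- **Hand:** it ended clear of everything, at rest, with a force reading near zero.
- **Network disagreements:** in the first pictures the trained networks reported some false matches, such as the watch box on the earring stand. I took the button position from my own pixel readings in both cameras, which agreed to about 3 mm.
- **Not directly checked:** the lid angle comes from the scene picture only, and the hand-in reported no verdict.

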